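# Clamp a book on the sloped rest against its hidden spring stop

### The arm

A 6-joint arm with a two-finger parallel gripper is mounted at the origin on the work surface. World frame = base frame: x ahead of the robot, y to its left, z up, the work surface at z = 0. Lengths are in m, angles in rad, forces in N, time in s.
With the tool pointing down it reaches from about 0.325 to 0.9 m from the base axis. Payload 3.5 kg.
Tool frame: the origin (TCP) lies at the very end of the fingers, on their centre line; the grasp point (between the pads) lies 19 mm behind it; z points along the fingers, y is the line along which they close (so a half turn about z gives the same grasp; the last joint's range is limited). The gripper opens to 85 mm and grips with 20 to 120 N. Pads are 22 mm wide; open, the fingers measure 114 mm over their backs; the gripper's body (76 mm by 85 mm) begins 54 mm behind the grasp point. The pads swing forward as they close: fully open they stand 13 mm farther back than shut.
Start: joints at [-1.432, 0.276, -0.026, 1.268, 0, 1.467], TCP at [0.15, -0.607, 0.231] pointing down, gripper open.
Joint ranges: [-3.12, 3.12], [-0.85, 1.88], [-1.08, 1.24], [-1.95, 2.15], [-1.57, 1.53], [-3.14, 3.14]. Speed limits (rad/s): [2.57, 2.57, 3.14, 3.14, 3.14, 3.14].

### API

Orientations are given as a 3x3 rotation matrix whose columns are the frame's x, y, z axes.
In Python, from rig import robot gives the robot as it stands.
- The arm moves only by the tool arm_command, never from a script. Its argument "targets" is a list of rows, each a list of 7 numbers: the shift along the tool's x, y, z in m, then the turn, a rotation vector about the tool's x, y, z in degrees, then the gripper command: -1 is fully open, 1 is shut, values between are in proportion. In form: [[x, y, z, wx, wy, wz, jaw], ...]. A call has 1 to 20 rows; each row shifts and turns the commanded pose from where the row before left it, along the tool's axes as they then stand; what a row does not reach is not made up. A row lasts 1/8 s, in which the tool goes at most 62.5 mm and 10.7 degrees, less where a joint would pass 70% of its speed; a pose out of reach is approached as far as the arm can. A call is refused whole if a number of a shift passes 0.0625 or a number of a turn 10.7, either way. A call with a gripper value outside its range is refused whole. The fingers move at their own pace and stop on an object; the grip force is fixed at half the most. Time passes only in rows, so rows that do not move let the fingers close. It gives the time, the measured TCP pose, the force, the opening and the grip force at its end, in the units of the state.
- robot.get_obs(): the state, without advancing time (a new reading comes with each control period).
- robot.capture(name): name is "side" or "top" or "wrist"; returns (picture, depth): 420x560x3 uint8, blue, green, red; 420x560 float32, m along the optical axis (not along the pixel's ray), 0 where there is no reading.
- robot.get_calibration(name): a dict with "intrinsics" (3x3 intrinsics, pixels), "world_from_camera" (4x4, takes a point from camera to world coordinates); the wrist camera has in their place "hand_eye" (4x4, takes a point from camera to tool coordinates, whose origin is the TCP and whose axes are the flange's). Camera axes: x right, y up, looking along -z (the intrinsics and any distortion apply to the point x, -y, -z); pixel columns grow to the right and rows downward; lengths in m; the calibration is good to about 2 mm. The wrist camera is an equidistant fisheye: a pixel r from the principal point sees the ray r / f radians off the axis. A picture is of the moment at which its call begins: read the wrist's pose just before it. get_calibration takes no time and is no camera call.
- robot.hand_in(): hands the job in; it is judged then, once.
The state is a dict: "time": time; "joint_positions": joint angles; "dq": joint speeds; "effort": joint torques, N m; "tcp_pos": TCP position; "tool_rot": TCP orientation; "wrist_force": force on the tool from outside, world axes, zero at the start; "torque": the same for the moment, N m; "opening": opening from 0.0 (shut) to 1.0 (fully open); "gripper_force": force on a finger pad.
Only numpy, scipy, OpenCV 4.12 (cv2) and the standard library are available. Lean on these libraries where they do the work, as an engineer would, in place of code of your own. Each camera call takes 0.05 s, during which the arm holds its last target. There are 200 camera calls.

### The job

Get the book on the sloped book rest ready for copying: turn the clamp knob to free the sliding jaw, then slide the jaw so that it pushes the book in under the cover until you feel the hidden spring stop push back firmly (about 15 N at the tool; do not crush the book). While still pressing, turn the knob to its locked end so that the jaw keeps the book pinched, then let go, without disturbing the other things on the table.

Things in the scene. Friction and masses are not known exactly. Their poses are not given: they have to be found in the camera images.
- rack: Sloped book rest, fixed: plywood deck 200 mm up the slope x 460 mm along its y, teal legs. It faces away from the robot: its +x points uphill, roughly towards the robot. Origin on the table under the deck's middle, which is 88 mm above the table. The deck rises 30 degrees towards +x: its normal leans 30 degrees from vertical towards -x. 18 mm ledge at the low edge. A teal cover roofs the -y end.
- cover_mouth (a point): On the deck, middle of the cover's open mouth (rack y = -130 mm), facing +y. The cover is 110 mm deep, 48 mm clear inside, 53 mm high above the deck. Out of sight inside it is a sprung stop pad, 25 to 75 mm behind the mouth, differing from run to run. The pad begins to yield at 8 N, stiffens by 1 N per mm and bottoms after 12 mm.
- book: Dark grey hardback lying flat on the deck against the ledge: 150 mm up the slope, 140 mm along the rest, 32 mm thick, 0.25 to 0.45 kg. Origin at the centre of its underside, z along the deck's normal, y along the rest. It starts near the mouth of the cover, at least 5 mm from the jaw. Sliding it takes 1 to 5 N.
- jaw (a joint): Travel of the aluminium jaw along the rest, m: 0 at the open (+y) end, growing as it moves in -y of the rest towards the cover, up to 0.19. When free it slides with about 1.5 N of friction. It runs over a steel strip sunk in a groove of the deck, which its clamp grips.
- jaw_face (a point): Middle of the jaw's pushing face (the face towards the book), 21 mm above the deck. The jaw is a plate 150 x 12 x 38 mm with a block 70 x 70 mm behind it, tops 40 mm above the deck; y along the rest, z along the deck's normal. It stands at rack y = +100 mm minus the travel.
- knob (a joint): Angle of the black clamp knob on the jaw, rad: 0 = free (at its stop), 1.5 = locked (at its other stop), growing clockwise seen from above along its axis. The clamp bites above about 0.9. Turning takes 0.15 to 0.25 N m; it stays where it is left; locked, it holds the jaw against about 20 N.
- knob_grip (a point): On the knob's axis, at the height to grip: 46 mm behind (+y) the jaw's face, 70 mm above the deck. The axis (z) is the deck's normal. The grip is a bar 60 mm long (this point's x), 14 mm thick (its y), 30 mm high (52 to 82 mm above the deck). When free (0) the bar runs up the slope, when locked (1.5) along the rest.
- mug: White mug, 80 mm across, 95 mm high, standing beyond the rest's +y end; a bystander. Origin under its centre.
- glue: White glue bottle, 48 mm across, 120 mm high, standing by the low side of the rest; a bystander. Origin under its centre.
- stapler: Stapler 140 mm long, 47 mm high, lying along the low side of the rest; a bystander. Origin under its centre.
- paperback: Paperback 170 x 110 x 22 mm lying beyond the rest's -y (covered) end; a bystander. Origin under its centre.
- tape: Tape dispenser 150 mm long, 80 mm high, by the high side of the rest; a bystander. Origin under its centre.
- pencils: Pencil cup, 74 mm across, pencils to 165 mm high, by the high side of the rest; a bystander. Origin under its centre.
Mind the look-alikes: they are no part of the job. Leave any pink or purple look-alike of the book alone.

How it is judged:
On the way, in this order (a step that is already met when the one before it is completed fails the run):
1. the knob is turned back to free the jaw (below 0.4 rad) (value of joint knob below 0.4 rad), for 0.1 s.
2. with the knob free, the jaw presses the book home against the hidden stop (over 8 N) (contact force between jaw and book above 8 N and value of joint knob below 0.6 rad), for 0.2 s.
At the end, for the whole second after the job is handed in: The knob is locked (above 1.2 rad), the jaw keeps pressing the book against the hidden stop with 3 to 25 N by itself, and the book lies flat on the sloped deck, at rest (value of joint knob above 1.2 rad and contact force between jaw and book between 3 and 25 N and angle between the z axis of book and the z axis of rack, either way round between 0.47 and 0.58 rad and linear speed of book below 0.01 m/s and velocity of joint jaw between -0.005 and 0.005 m/s); the robot touches nothing.
It fails at once if the book is crushed: over 28 N between jaw and book (contact force between jaw and book above 28 N).
It fails at once if a bystander is moved more than 20 mm (distance of any of mug, glue, stapler, paperback, tape, pencils from where it was at the start of the episode above 0.02 m).
It also fails if it takes over 54 s, if anything falls off the work surface, if the arm or the gripper's body presses on something with over 40 N, if the wrist force passes 120 N, or if a joint passes its speed limit or range.

## Working session

There is one attempt and no reset: what is moved stays moved. The work goes in short steps, Python scripts to look and compute and a tool call to move; the robot and the scene stay as the last step left them, time stands still between calls to the robot, and variables do not carry over. Pictures are saved under pics/ and viewed, at most 10 in all, crops included, and the job is handed in when it is done.

Besides the shell and the picture viewer there is one more tool, called after "Emit:" as name(argument=value, ...), one argument or row to a line, values as JSON. arm_command: Moves the arm, as the interface text tells. Its arguments: {"type":"object","properties":{"targets":{"type":"array","items":{"type":"array","items":{"type":"number"}}}},"required":["targets"]}

```bash
mkdir -p pics; ls
python3 - <<'E'
from rig import robot
import cv2,numpy as np
for n in("side","top"):
    p,d=robot.capture(n); cv2.imwrite(f"pics/{n}0.png",p); np.save(f"pics/{n}0.npy",d)
    c=robot.get_calibration(n); print(n,{k:np.round(v,4).tolist() if not isinstance(v,str) else v for k,v in c.items()})
print(robot.get_obs())
E
```

```text
pics
side {'intrinsics': [[468.5064, 0.0, 281.3957], [0.0, 468.5064, 212.7683], [0.0, 0.0, 1.0]], 'world_from_camera': [[-0.8553, 0.2561, -0.4504, 0.0271], [-0.5182, -0.4266, 0.7413, 0.7562], [-0.0023, 0.8674, 0.4976, 0.6329], [0.0, 0.0, 0.0, 1.0]]}
top {'intrinsics': [[389.019, 0.0, 282.5659], [0.0, 389.019, 215.5041], [0.0, 0.0, 1.0]], 'world_from_camera': [[-0.0882, 0.975, -0.2042, 0.309], [-0.9961, -0.0864, 0.0177, 0.021], [-0.0004, 0.2049, 0.9788, 1.0639], [0.0, 0.0, 0.0, 1.0]]}
{'time': 0.1, 'joint_positions': array([-1.43237611e+00,  2.77089068e-01, -2.77426191e-02,  1.26802319e+00,
        8.16616633e-06,  1.46740345e+00]), 'dq': array([-0.00052988,  0.00017948,  0.00332443, -0.00066275, -0.00021045,
        0.00095043]), 'effort': array([ 7.53018994e-04, -4.46709073e+01,  2.96128786e+01,  8.46204290e-03,
       -6.66759865e-05,  2.33183989e-06]), 'tcp_pos': array([ 0.14956266, -0.60610661,  0.23025211]), 'tool_rot': array([[ 9.70905436e-01,  2.39463064e-01, -2.75947529e-04],
       [ 2.39463122e-01, -9.70903317e-01,  2.03998515e-03],
       [ 2.20582724e-04, -2.04671193e-03, -9.99997881e-01]]), 'wrist_force': array([-0.17841216, -0.21026017,  0.15007332]), 'torque': array([-0.02215158, -0.03718289, -0.03295716]), 'gripper_force': 0.0, 'opening': 0.9985926375854604}
```

View pics/top0.png

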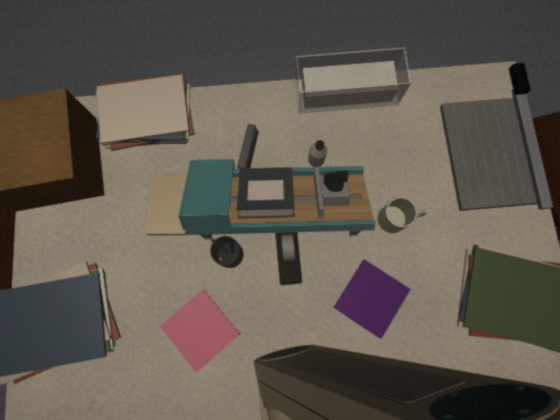

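View pics/side0.png

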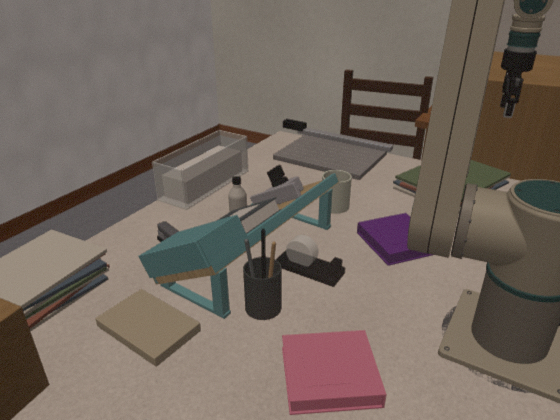

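```bash
cat > h.py <<'E'
import numpy as np, cv2
from rig import robot
def cloud(n,d):
    c=robot.get_calibration(n); K=c["intrinsics"]; T=c["world_from_camera"]
    v,u=np.indices(d.shape); P=np.stack([(u-K[0][2])/K[0][0]*d,-(v-K[1][2])/K[1][1]*d,-d],-1)
    return P@np.array(T)[:3,:3].T+np.array(T)[:3,3]
E
python3 - <<'E'
from h import *
p=cv2.imread("pics/top0.png"); d=np.load("pics/top0.npy"); W=cloud("top",d)
hsv=cv2.cvtColor(p,cv2.COLOR_BGR2HSV)
for uv in[(300,185),(345,205),(240,205),(365,200),(365,180)]: print(uv,hsv[uv[1],uv[0]],W[uv[1],uv[0]].round(3))
box=np.zeros(d.shape,bool); box[160:225,230:372]=1
m=box&(hsv[...,0]>8)&(hsv[...,0]<20)&(hsv[...,1]>90)&(d>0)
P=W[m]; print(len(P))
for i in range(6):
    c=P.mean(0); n=np.linalg.svd(P-c,full_matrices=False)[2][2]; n*=np.sign(n[2]); r=(P-c)@n; P=P[abs(r)<max(.003,1.5*np.median(abs(r)))]
print(len(P),c,n,np.degrees(np.arccos(n[2])),np.std((P-c)@n))
# teal rows: long rails
t=(hsv[...,0]>80)&(hsv[...,0]<100)&(hsv[...,1]>80)&(d>0); t[:150]=0;t[240:]=0;t[:,:175]=0;t[:,380:]=0
Q=W[t]; print(t.sum(),Q.min(0),Q.max(0))
r=Q[Q[:,2]>.115]; 
rail=t&((np.indices(d.shape)[0])>219)&(np.indices(d.shape)[1]>235); R=W[rail]; a=np.linalg.svd(R-R.mean(0))[2][0] if len(R)<3000 else None
print("rail dir",a,len(R)); print("n yaw",np.degrees(np.arctan2(n[1],n[0])))
E
```

```text
(300, 185) [ 17 123 118] [ 0.597 -0.051  0.062]
(345, 205) [16 88 93] [ 0.522 -0.156  0.106]
(240, 205) [60 10 49] [0.537 0.106 0.138]
(365, 200) [ 16 119 114] [ 0.533 -0.211  0.093]
(365, 180) [ 19  61 139] [ 0.613 -0.242 -0.001]
2652
2554 [ 0.53703463 -0.07938596  0.09642363] [ 0.49974637 -0.03110591  0.86561307] 30.047216066927575 0.0012135541805226775
2349 [ 0.47082645 -0.1322243   0.05423712] [0.68129742 0.24269158 0.18568416]
rail dir [ 0.04835527  0.99878077 -0.0099365 ] 139
n yaw -3.561688417420896
```

```bash
cat >> h.py <<'E'
def deckframe(th):
    c,s=np.cos(th),np.sin(th); ex=np.array([-c,s,0]); y=np.array([-s,-c,0]); z=np.array([0,0,1.])
    c3,s3=np.cos(np.pi/6),np.sin(np.pi/6)
    return np.stack([ex*c3+z*s3, y, -ex*s3+z*c3],1)
E
python3 - <<'E'
from h import *
R=deckframe(np.radians(3.2)); c0=np.array([0.53703463,-0.07938596,0.09642363])
# point on deck axis w/ z=.088
s=(0.088-c0[2])/R[2,0]; c0=c0+R[:,0]*s
print("c0",c0)
p=cv2.imread("pics/top0.png"); d=np.load("pics/top0.npy"); L=(cloud("top",d)-c0)@R
S=2.0 # px per mm
im=np.zeros((520,800,3),np.uint8); hm=np.full((520,800),-1.)
ok=(d>0)&(abs(L[...,0])<.13)&(abs(L[...,1])<.4)&(L[...,2]>-.02)&(L[...,2]<.13)
idx=np.argwhere(ok); idx=idx[np.argsort(L[ok][:,2])]
for v,u in idx:
    x,y,h=L[v,u]; X=int(320+y*1500);Y=int(260-x*1500)
    cv2.rectangle(im,(X-1,Y-1),(X+2,Y+2),tuple(int(min(255,k*1.8)) for k in p[v,u]),-1)
for y in np.arange(-.2,.31,.05): X=int(320+y*1500); cv2.line(im,(X,0),(X,10),(0,255,255),1); cv2.putText(im,f"{y*1000:.0f}",(X,22),0,.4,(0,255,255))
for x in np.arange(-.15,.16,.05): Y=int(260-x*1500); cv2.line(im,(0,Y),(10,Y),(0,255,255),1); cv2.putText(im,f"{x*1000:.0f}",(12,Y),0,.4,(0,255,255))
cv2.imwrite("pics/ortho.png",im)
# height strips along y at x=0
for xs in (-.04,0.0,.04):
    m=ok&(abs(L[...,0]-xs)<.006); a=L[m]
    print(xs,[(int(1000*y),int(1000*np.median(a[abs(a[:,1]-y)<.004,2])) if (abs(a[:,1]-y)<.004).any() else None) for y in np.arange(-.22,.32,.01)])
for ys in(0.18,.05):
  m=ok&(abs(L[...,1]-ys)<.005); a=L[m]
  print(ys,[(int(1000*x),int(1000*np.median(a[abs(a[:,0]-x)<.004,2])) if (abs(a[:,0]-x)<.004).any() else None) for x in np.arange(-.13,.13,.007)])
E
```

```text
c0 [ 0.55160204 -0.0802004   0.088     ]
-0.04 [(-220, 54), (-210, 52), (-199, 0), (-189, 32), (-179, 32), (-169, 32), (-159, 32), (-149, 32), (-139, 32), (-129, 32), (-119, 32), (-109, 34), (-99, 32), (-89, 33), (-79, 32), (-69, 31), (-59, 32), (-49, 0), (-39, 0), (-29, 0), (-19, 0), (-9, 0), (0, 0), (10, 40), (20, 38), (30, None), (40, None), (50, None), (60, None), (70, None), (80, None), (90, None), (100, 0), (110, 0), (120, 0), (130, 0), (140, 0), (150, None), (160, None), (170, None), (180, None), (190, None), (200, None), (210, None), (220, None), (230, None), (240, None), (250, None), (260, None), (270, None), (280, None), (290, None), (300, None), (310, None)]
0.0 [(-220, 53), (-210, 51), (-199, -6), (-189, 32), (-179, 32), (-169, 32), (-159, 33), (-149, 33), (-139, 34), (-129, 33), (-119, 32), (-109, 32), (-99, 31), (-89, 32), (-79, 32), (-69, 32), (-59, 32), (-49, -6), (-39, -5), (-29, -6), (-19, -6), (-9, -5), (0, -4), (10, 40), (20, 40), (30, 47), (40, 79), (50, 72), (60, 71), (70, 67), (80, 62), (90, None), (100, -5), (110, -5), (120, -6), (130, 0), (140, 0), (150, None
[... 1044 characters left out ...]
None), (-10, None), (-3, None), (3, None), (10, None), (17, None), (24, None), (31, -15), (38, -15), (45, -17), (52, -19), (59, None), (66, None), (73, None), (80, None), (87, None), (94, None), (101, None), (108, None), (115, None), (122, None), (129, None)]
0.05 [(-130, None), (-123, None), (-115, None), (-108, None), (-101, 17), (-94, 17), (-87, 14), (-80, None), (-73, None), (-66, None), (-59, None), (-52, None), (-45, None), (-38, None), (-31, None), (-24, None), (-17, None), (-10, 81), (-3, 81), (3, 69), (10, 51), (17, 46), (24, 40), (31, 20), (38, 1), (45, 0), (52, 0), (59, 0), (66, 0), (73, 0), (80, 1), (87, 7), (94, -1), (101, -6), (108, None), (115, None), (122, None), (129, None)]
```

View pics/ortho.png

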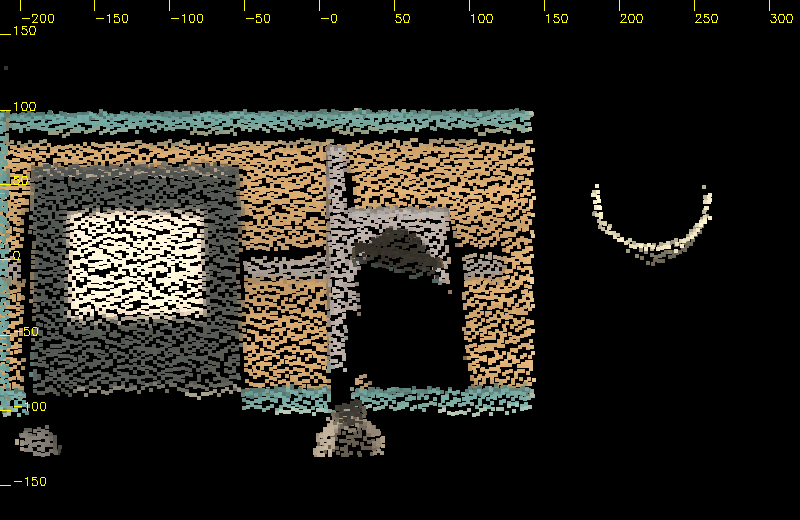

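```bash
cat >> h.py <<'E'
from scipy.spatial.transform import Rotation as Ro
C0=np.array([0.55160204,-0.0802004,0.088]); RD=deckframe(np.radians(3.2))
def plan(x,y,h,ang):
    """ang: direction of tool y in deck plane from deck +x, deg about deck normal; prints tool-frame shift (current axes), turn deg, shift in target axes"""
    o=robot.get_obs(); T=o["tool_rot"]; p=C0+RD@[x,y,h]
    a=np.radians(ang); ty=RD@[np.cos(a),np.sin(a),0]; tz=-RD[:,2]; G=np.stack([np.cross(ty,tz),ty,tz],1)
    d=p-o["tcp_pos"]; rv=Ro.from_matrix(T.T@G).as_rotvec(degrees=True)
    print("t",o["time"],"target",p.round(4),"tcp",o["tcp_pos"].round(4),"deck",((o["tcp_pos"]-C0)@RD).round(4),"\nshift now-axes",(T.T@d).round(4),"turn",rv.round(2),"shift tgt-axes",(G.T@d).round(4))
    print("F tool",(T.T@o["wrist_force"]).round(2),"F deck",(RD.T@o["wrist_force"]).round(2),"tq",(T.T@o["torque"]).round(3),"q",o["joint_positions"].round(3),"open",round(o["opening"],3),"gf",o["gripper_force"])
E
python3 - <<'E'
from h import *
d=np.load("pics/top0.npy"); L=(cloud("top",d)-C0)@RD
m=(d>0)&(abs(L[...,0])<.04)&(L[...,1]>.01)&(L[...,1]<.1)&(L[...,2]>.077)&(L[...,2]<.09); a=L[m]
print(len(a),a.mean(0),a.min(0),a.max(0)); r=cv2.minAreaRect((a[:,:2]*1000).astype(np.float32)); print(r)
e=L[(d>0)&(abs(L[...,2]-.04)<.004)&(L[...,1]>-.02)&(L[...,1]<.11)&(abs(L[...,0])<.1)]; print("jaw top y",e[:,1].min(),e[:,1].max(),"x",e[:,0].min(),e[:,0].max())
plan(0,.052,.16,180); plan(0,.052,.16,0)
E
```

```text
115 [9.54731174e-05 5.11099120e-02 8.08991242e-02] [-0.0138171   0.02201673  0.07702472] [0.01108871 0.07882065 0.0842607 ]
((-1.496105432510376, 50.511573791503906), (14.897679328918457, 58.25553512573242), 10.919561386108398)
jaw top y 0.004915132033894856 0.08615845810161762 x -0.07375367314972227 0.07582349459641753
t 0.1 target [ 0.6286 -0.1366  0.2266] tcp [ 0.1496 -0.6061  0.2303] deck [ 0.3933  0.5475 -0.0628] 
shift now-axes [ 0.5775 -0.3411  0.0045] turn [ 25.71 -19.15 -71.15] shift tgt-axes [ 0.4955  0.3933 -0.2228]
F tool [-0.22  0.16 -0.15] F deck [0.22 0.22 0.05] tq [-0.03   0.031  0.033] q [-1.432  0.277 -0.028  1.268  0.     1.467] open 0.999 gf 0.0
t 0.1 target [ 0.6286 -0.1366  0.2266] tcp [ 0.1496 -0.6061  0.2303] deck [ 0.3933  0.5475 -0.0628] 
shift now-axes [ 0.5775 -0.3411  0.0045] turn [-20.75 -27.85 104.31] shift tgt-axes [-0.4955 -0.3933 -0.2228]
F tool [-0.22  0.16 -0.15] F deck [0.22 0.22 0.05] tq [-0.03   0.031  0.033] q [-1.432  0.277 -0.028  1.268  0.     1.467] open 0.999 gf 0.0
```

Emit:
arm_command(
  targets=[
    [0.036,-0.0213,-0.003,0,0,0,-1],
    [0.036,-0.0213,-0.003,0,0,0,-1],
    [0.036,-0.0213,-0.003,0,0,0,-1],
    [0.036,-0.0213,-0.003,0,0,0,-1],
    [0.036,-0.0213,-0.003,0,0,0,-1],
    [0.036,-0.0213,-0.003,0,0,0,-1],
    [0.036,-0.0213,-0.003,0,0,0,-1],
    [0.036,-0.0213,-0.003,0,0,0,-1],
    [0.036,-0.0213,-0.003,0,0,0,-1],
    [0.036,-0.0213,-0.003,0,0,0,-1],
    [0.036,-0.0213,-0.003,0,0,0,-1],
    [0.036,-0.0213,-0.003,0,0,0,-1],
    [0.036,-0.0213,-0.003,0,0,0,-1],
    [0.036,-0.0213,-0.003,0,0,0,-1],
    [0.036,-0.0213,-0.003,0,0,0,-1],
    [0.036,-0.0213,-0.003,0,0,0,-1],
  ],
)

```text
time: 2.1
tcp_pos: [0.6278, -0.1368, 0.2787]
tool_rot: [[0.971, 0.24, -0.001], [0.24, -0.971, 0.0], [-0.001, -0.0, -1.0]]
wrist_force: [0.4, 0.2, -0.7]
opening: 0.994
gripper_force: 0.0
```

```bash
python3 -c "
from h import *
plan(-.001,.051,.16,190.9)"
```

```text
t 2.1 target [ 0.6295 -0.1356  0.2261] tcp [ 0.6278 -0.1368  0.2787] deck [0.0267 0.0523 0.2048] 
shift now-axes [ 0.002  -0.0007  0.0527] turn [ 28.04 -16.88 -81.78] shift tgt-axes [-0.004   0.0275  0.0448]
F tool [ 0.45 -0.12  0.74] F deck [-0.71 -0.24 -0.45] tq [-0.054  0.024  0.009] q [-0.315  0.29   0.09   1.373 -0.     2.585] open 0.994 gf 0.0
```

Emit:
arm_command(
  targets=[
    [0,0,0,3.12,-1.88,-9.09,-1],
    [0,0,0,3.12,-1.88,-9.09,-1],
    [0,0,0,3.12,-1.88,-9.09,-1],
    [0,0,0,3.12,-1.88,-9.09,-1],
    [0,0,0,3.12,-1.88,-9.09,-1],
    [0,0,0,3.12,-1.88,-9.09,-1],
    [0,0,0,3.12,-1.88,-9.09,-1],
    [0,0,0,3.12,-1.88,-9.09,-1],
    [0,0,0,3.12,-1.88,-9.09,-1],
    [0,0,0,0,0,0,-1],
  ],
)

```text
time: 3.35
tcp_pos: [0.6276, -0.1373, 0.2773]
tool_rot: [[-0.109, 0.859, -0.501], [0.99, 0.141, 0.028], [0.095, -0.493, -0.865]]
wrist_force: [0.2, -0.2, -0.4]
opening: 0.996
gripper_force: 0.0
```

```bash
python3 -c "
from h import *
plan(-.001,.051,.11,190.9)
p,d=robot.capture('wrist'); cv2.imwrite('pics/w1.png',p)
c=robot.get_calibration('wrist'); print(c)"
```

```text
t 3.35 target [ 0.6045 -0.1342  0.1828] tcp [ 0.6276 -0.1373  0.2773] deck [0.0261 0.0528 0.2035] 
shift now-axes [-0.0034  0.0272  0.0934] turn [-0.12 -0.01 -0.  ] shift tgt-axes [-0.0034  0.027   0.0935]
F tool [-0.24  0.41  0.25] F deck [-0.44  0.16 -0.25] tq [-0.474 -0.077  0.047] q [-0.268  0.683  0.578  1.982 -0.106  1.197] open 0.996 gf 0.0
{'intrinsics': array([[325.1922621 ,   0.        , 281.47004608],
       [  0.        , 325.1922621 , 215.64000174],
       [  0.        ,   0.        ,   1.        ]]), 'hand_eye': array([[-2.21579230e-04,  9.48557067e-01,  3.16606129e-01,
         8.06640601e-02],
       [ 9.99999927e-01,  3.09081628e-04, -2.26155915e-04,
         8.57591832e-04],
       [-3.12378929e-04,  3.16606056e-01, -9.48557066e-01,
        -1.43656754e-01],
       [ 0.00000000e+00,  0.00000000e+00,  0.00000000e+00,
         1.00000000e+00]])}
```

View pics/w1.png

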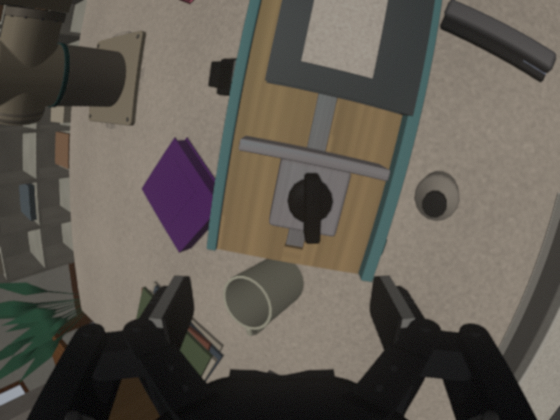

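The wrist view shows the knob bar at about (312,208), running along image vertical (tool x), so alignment is good. I'll refine its centre using wrist depth.

```bash
cat >> h.py <<'E'
def wrist():
    o=robot.get_obs(); p,d=robot.capture('wrist'); c=robot.get_calibration('wrist'); K=c['intrinsics']; H=c['hand_eye']
    v,u=np.indices(d.shape); x=(u-K[0,2])/K[0,0]; y=(v-K[1,2])/K[1,1]; r=np.hypot(x,y)+1e-9; k=np.tan(np.minimum(r,1.4))/r
    P=np.stack([x*k*d,-y*k*d,-d],-1); P[d<=0]=9; T=P@H[:3,:3].T+H[:3,3]
    return p,d,T,(T@o["tool_rot"].T+o["tcp_pos"]-C0)@RD
E
python3 - <<'E'
from h import *
p,d,T,L=wrist()
m=(d>0)&(L[...,2]>.077)&(L[...,2]<.088)&(abs(L[...,0])<.05)&(L[...,1]>0)&(L[...,1]<.1); a=L[m]
print(len(a),a.mean(0),a.min(0),a.max(0),cv2.minAreaRect((a[:,:2]*1000).astype(np.float32)))
j=L[(d>0)&(abs(L[...,2]-.04)<.004)&(L[...,1]>-.02)&(L[...,1]<.11)&(abs(L[...,0])<.1)]
print(j.min(0),j.max(0),np.median(j[:,2]))
k=L[(d>0)&(abs(L[...,2])<.004)&(L[...,1]>.1)&(L[...,1]<.16)&(abs(L[...,0])<.08)]; print("deck h",k[:,2].mean(),"end y",k[:,1].max())
E
```

```text
1082 [-0.00147143  0.04966012  0.08303212] [-0.01374393  0.02158435  0.07714697] [0.00997019 0.08058262 0.08565032] ((-2.0981953144073486, 50.88154602050781), (14.252029418945312, 59.29460144042969), 11.300628662109375)
[-0.07466133  0.00488998  0.03606464] [0.07442773 0.08684829 0.04399794] 0.04148510124695648
deck h 0.0012301078135320586 end y 0.14332112729470353
```

Emit:
arm_command(
  targets=[
    [-0.0009,0.007,0.0234,0,0,0,-1],
    [-0.0009,0.007,0.0234,0,0,0,-1],
    [-0.0009,0.007,0.0234,0,0,0,-1],
    [-0.0009,0.007,0.0234,0,0,0,-1],
    [0,0,0,0,0,0,-1],
  ],
)

```text
time: 4.08
tcp_pos: [0.6033, -0.1351, 0.1831]
tool_rot: [[-0.107, 0.858, -0.502], [0.99, 0.14, 0.029], [0.095, -0.493, -0.865]]
wrist_force: [0.6, 0.9, -0.3]
opening: 1.0
gripper_force: 0.0
```

```bash
python3 -c "
from h import *
plan(-.0018,.051,.055,191)"
```

```text
t 4.075 target [ 0.5778 -0.1327  0.1347] tcp [ 0.6033 -0.1351  0.1831] deck [0.0002 0.0519 0.1097] 
shift now-axes [0.0004 0.0023 0.0547] turn [-0.16 -0.08 -0.17] shift tgt-axes [0.0005 0.0022 0.0547]
F tool [0.8  0.76 0.01] F deck [-0.6  -0.93 -0.01] tq [-0.458 -0.049 -0.069] q [-0.274  0.668  0.358  1.776 -0.108  1.193] open 1.0 gf 0.0
```

Emit:
arm_command(
  targets=[
    [0,0.0006,0.0137,0,0,0,-1],
    [0,0.0006,0.0137,0,0,0,-1],
    [0,0.0006,0.0137,0,0,0,-1],
    [0,0.0005,0.0137,0,0,0,-1],
    [0,0,0,0,0,0,-1],
    [0,0,0,0,0,0,1],
    [0,0,0,0,0,0,1],
    [0,0,0,0,0,0,1],
    [0,0,0,0,0,0,1],
    [0,0,0,0,0,0,1],
    [0,0,0,0,0,0,1],
  ],
)

```text
time: 5.45
tcp_pos: [0.5785, -0.1336, 0.137]
tool_rot: [[-0.11, 0.858, -0.501], [0.989, 0.142, 0.026], [0.094, -0.493, -0.865]]
wrist_force: [-2.9, -0.8, 5.1]
opening: 0.152
gripper_force: 60.2
```

```bash
python3 -c "
from h import *
plan(-.0018,.051,.055,191)"
```

```text
t 5.45 target [ 0.5778 -0.1327  0.1347] tcp [ 0.5785 -0.1336  0.137 ] deck [-0.0013  0.0518  0.0573] 
shift now-axes [0.0007 0.0006 0.0023] turn [-0.16  0.06 -0.04] shift tgt-axes [0.0007 0.0006 0.0023]
F tool [ 0.06 -5.18 -2.99] F deck [5.09 0.92 3.  ] tq [ 0.637 -0.05  -0.224] q [-0.28   0.652  0.23   1.663 -0.113  1.185] open 0.152 gf 60.15653192996979
```

Emit:
arm_command(
  targets=[
    [0,0,0,0,0,-8,1],
    [0,0,0,0,0,-8,1],
    [0,0,0,0,0,-8,1],
    [0,0,0,0,0,-8,1],
    [0,0,0,0,0,-8,1],
    [0,0,0,0,0,-8,1],
    [0,0,0,0,0,-8,1],
    [0,0,0,0,0,-8,1],
    [0,0,0,0,0,-8,1],
    [0,0,0,0,0,0,1],
    [0,0,0,0,0,0,1],
  ],
)

```text
time: 6.82
tcp_pos: [0.5788, -0.133, 0.1367]
tool_rot: [[-0.85, 0.163, -0.501], [0.172, 0.985, 0.028], [0.497, -0.063, -0.865]]
wrist_force: [-3.0, -0.1, 6.2]
opening: 0.153
gripper_force: 60.1
```

```bash
python3 -c "
from h import *
plan(-.0018,.051,.055,270)"
```

```text
t 6.825 target [ 0.5778 -0.1327  0.1347] tcp [ 0.5788 -0.133   0.1367] deck [-0.0017  0.0512  0.0573] 
shift now-axes [-0.      0.0002  0.0023] turn [-0.02 -0.09 -7.15] shift tgt-axes [-0.0001  0.0002  0.0023]
F tool [ 5.64 -0.95 -3.86] F deck [5.71 0.24 3.87] tq [-0.16   0.521 -0.138] q [-0.28   0.652  0.23   1.663 -0.112 -0.07 ] open 0.153 gf 60.05038797855377
```

Emit:
arm_command(
  targets=[
    [0,0,0,0,0,-5,1],
    [0,0,0,0,0,0,1],
    [0.0003,0.0095,0,0,0,0,1],
    [0.0003,0.0095,0,0,0,0,1],
    [0.0003,0.0095,0,0,0,0,1],
    [0.0003,0.0095,0,0,0,0,1],
    [0.0003,0.0095,0,0,0,0,1],
  ],
)

```text
time: 7.7
tcp_pos: [0.5819, -0.0861, 0.1368]
tool_rot: [[-0.861, 0.088, -0.5], [0.087, 0.996, 0.026], [0.501, -0.021, -0.865]]
wrist_force: [-2.0, -1.4, 6.1]
opening: 0.152
gripper_force: 60.1
```

```bash
python3 -c "
from h import *
plan(-.0018,.051-.095,.0573,268)"
```

```text
t 7.7 target [ 0.5842 -0.038   0.1367] tcp [ 0.5819 -0.0861  0.1368] deck [-0.0021  0.0042  0.0575] 
shift now-axes [0.0021 0.0482 0.0001] turn [-0.1  -0.06 -0.2 ] shift tgt-axes [0.0019 0.0482 0.0002]
F tool [ 4.67 -1.66 -4.28] F deck [4.73 1.47 4.29] tq [ 0.224  0.493 -0.12 ] q [-0.216  0.645  0.217  1.662 -0.082 -0.101] open 0.152 gf 60.07707059383392
```

Jaw slides freely (about 1.5 N). Continue to just before the earliest stop position.

Emit:
arm_command(
  targets=[
    [0.0003,0.008,0,0,0,0,1],
    [0.0003,0.008,0,0,0,0,1],
    [0.0003,0.008,0,0,0,0,1],
    [0.0003,0.008,0,0,0,0,1],
    [0.0003,0.008,0,0,0,0,1],
    [0.0003,0.008,0,0,0,0,1],
  ],
)

```text
time: 8.45
tcp_pos: [0.5848, -0.0393, 0.1367]
tool_rot: [[-0.862, 0.087, -0.5], [0.087, 0.996, 0.024], [0.5, -0.023, -0.866]]
wrist_force: [-2.4, -5.8, 5.1]
opening: 0.152
gripper_force: 60.1
```

```bash
python3 -c "
from h import *
plan(-.0018,.051-.105,.0573,268)"
```

```text
t 8.45 target [ 0.5848 -0.028   0.1367] tcp [ 0.5848 -0.0393  0.1367] deck [-0.0023 -0.0427  0.0576] 
shift now-axes [0.001  0.0113 0.0003] turn [-0.22 -0.01 -0.22] shift tgt-axes [0.0009 0.0113 0.0003]
F tool [ 4.15 -6.12 -3.34] F deck [4.38 5.95 3.37] tq [ 0.786  0.302 -0.16 ] q [-0.152  0.642  0.212  1.662 -0.052 -0.044] open 0.152 gf 60.11999309062958
```

Emit:
arm_command(
  targets=[
    [0.0001,0.003,0,0,0,0,1],
    [0.0001,0.003,0,0,0,0,1],
    [0.0001,0.003,0,0,0,0,1],
  ],
)

```text
time: 8.82
tcp_pos: [0.5854, -0.0303, 0.1367]
tool_rot: [[-0.862, 0.087, -0.5], [0.087, 0.996, 0.024], [0.5, -0.022, -0.866]]
wrist_force: [-1.8, -5.7, 5.5]
opening: 0.152
gripper_force: 60.2
```

Emit:
arm_command(
  targets=[
    [0.0001,0.003,0,0,0,0,1],
    [0.0001,0.003,0,0,0,0,1],
  ],
)

```text
time: 9.07
tcp_pos: [0.5857, -0.0243, 0.1367]
tool_rot: [[-0.862, 0.087, -0.5], [0.087, 0.996, 0.024], [0.5, -0.022, -0.866]]
wrist_force: [-1.7, -4.6, 6.0]
opening: 0.151
gripper_force: 60.2
```

Emit:
arm_command(
  targets=[
    [0.0001,0.003,0,0,0,0,1],
    [0.0001,0.003,0,0,0,0,1],
    [0.0001,0.002,0,0,0,0,1],
  ],
)

```text
time: 9.45
tcp_pos: [0.586, -0.0205, 0.1367]
tool_rot: [[-0.862, 0.085, -0.5], [0.089, 0.996, 0.016], [0.499, -0.031, -0.866]]
wrist_force: [-4.3, -17.3, 6.5]
opening: 0.149
gripper_force: 60.2
```

Emit:
arm_command(
  targets=[
    [0,0,0,0,0,0,1],
    [0,0,0,0,0,0,1],
    [0,0,0,0,0,0,1],
  ],
)

```text
time: 9.82
tcp_pos: [0.586, -0.0204, 0.1367]
tool_rot: [[-0.862, 0.085, -0.5], [0.089, 0.996, 0.017], [0.499, -0.03, -0.866]]
wrist_force: [-3.1, -14.9, 6.0]
opening: 0.15
gripper_force: 60.3
```

```bash
python3 -c "
from h import *
plan(-.0018,.051-.105,.0573,268)"
```

```text
t 9.825 target [ 0.5848 -0.028   0.1367] tcp [ 0.586  -0.0204  0.1367] deck [-0.0025 -0.0616  0.0577] 
shift now-axes [ 0.0004 -0.0077  0.0005] turn [-0.63  0.   -0.33] shift tgt-axes [ 0.0004 -0.0077  0.0004]
F tool [  4.34 -15.27  -3.87] F deck [ 4.95 15.04  4.04] tq [ 2.655  0.255 -0.119] q [-0.123  0.643  0.213  1.663 -0.044 -0.017] open 0.15 gf 60.29853880405426
```

Emit:
arm_command(
  targets=[
    [0,0,0,0,0,7,1],
    [0,0,0,0,0,7,1],
    [0,0,0,0,0,7,1],
    [0,0,0,0,0,7,1],
    [0,0,0,0,0,7,1],
    [0,0,0,0,0,0,1],
  ],
)

```text
time: 10.58
tcp_pos: [0.5859, -0.0207, 0.1368]
tool_rot: [[-0.656, 0.565, -0.5], [0.645, 0.764, 0.016], [0.391, -0.312, -0.866]]
wrist_force: [-2.7, -15.1, 6.1]
opening: 0.15
gripper_force: 60.2
```

```bash
python3 -c "
from h import *
plan(-.0018,.051-.105,.0573,184)"
```

```text
t 10.575 target [ 0.5848 -0.028   0.1367] tcp [ 0.5859 -0.0207  0.1368] deck [-0.0024 -0.0613  0.0577] 
shift now-axes [-0.004  -0.0061  0.0005] turn [-0.36  0.6  48.57] shift tgt-axes [-0.0072 -0.0011  0.0004]
F tool [ -5.57 -14.93  -4.21] F deck [ 4.65 15.19  4.39] tq [ 2.491 -1.356  0.111] q [-0.123  0.643  0.213  1.664 -0.045  0.595] open 0.15 gf 60.199264883995056
```

Emit:
arm_command(
  targets=[
    [0,0,0,0,0,8,1],
    [0,0,0,0,0,8,1],
    [0,0,0,0,0,8,1],
    [0,0,0,0,0,8,1],
    [0,0,0,0,0,8,1],
    [0,0,0,0,0,8,1],
    [0,0,0,0,0,0,1],
    [0,0,0,0,0,0,1],
  ],
)

```text
time: 11.58
tcp_pos: [0.5856, -0.021, 0.1371]
tool_rot: [[-0.02, 0.865, -0.501], [0.999, 0.032, 0.016], [0.03, -0.5, -0.865]]
wrist_force: [-3.9, -15.1, 7.1]
opening: 0.152
gripper_force: 60.3
```

```bash
python3 -c "
from h import *
plan(-.0018,.051-.105,.0573,184)"
```

```text
t 11.575 target [ 0.5848 -0.028   0.1367] tcp [ 0.5856 -0.021   0.1371] deck [-0.002  -0.061   0.0578] 
shift now-axes [-0.007  -0.0007  0.0006] turn [-0.13  0.7   0.63] shift tgt-axes [-0.007  -0.0007  0.0005]
F tool [-14.75  -7.48  -4.44] F deck [ 6.26 15.25  4.63] tq [ 0.943 -2.974  0.034] q [-0.123  0.643  0.213  1.664 -0.046  1.432] open 0.152 gf 60.30846118927002
```

Emit:
arm_command(
  targets=[
    [-0.002,0,0,0,0,0,1],
    [-0.002,0,0,0,0,0,1],
    [0,0,0,0,0,0,1],
  ],
)

```text
time: 11.95
tcp_pos: [0.5855, -0.0212, 0.137]
tool_rot: [[-0.018, 0.865, -0.501], [0.999, 0.034, 0.023], [0.037, -0.5, -0.865]]
wrist_force: [-4.2, -6.0, 7.6]
opening: 0.155
gripper_force: 60.5
```

The clamp now holds the load (the jaw moved 0.2 mm). Release and retreat along the normal.

Emit:
arm_command(
  targets=[
    [-0.0015,0,0,0,0,0,1],
    [0,0,0,0,0,0,-1],
    [0,0,0,0,0,0,-1],
    [0,0,0,0,0,0,-1],
    [0,0,0,0,0,0,-1],
    [0,0,0,0,0,0,-1],
    [0,0,0,0,0,0,-1],
    [0,0,-0.015,0,0,0,-1],
    [0,0,-0.02,0,0,0,-1],
    [0,0,-0.025,0,0,0,-1],
    [0,0,-0.03,0,0,0,-1],
    [0,0,-0.03,0,0,0,-1],
    [0,0,0,0,0,0,-1],
  ],
)

```text
time: 13.58
tcp_pos: [0.6486, -0.0239, 0.2417]
tool_rot: [[-0.019, 0.869, -0.494], [0.999, 0.037, 0.027], [0.041, -0.493, -0.869]]
wrist_force: [0.7, 0.2, 0.4]
opening: 0.998
gripper_force: 0.0
```

Run:
```python
from h import *
p,d,T,L=wrist(); cv2.imwrite("pics/w2.png",p)
m=(d>0)&(L[...,2]>.077)&(L[...,2]<.088)&(abs(L[...,0])<.05)&(L[...,1]>-.12)&(L[...,1]<.0); a=L[m]
print(len(a),cv2.minAreaRect((a[:,:2]*1000).astype(np.float32)),robot.get_obs()["wrist_force"])
```

```text
1296 ((-2.692326068878174, -61.54254150390625), (13.876900672912598, 59.54944610595703), 4.942723274230957) [-0.24529701  0.82021494  0.19217623]
```

View pics/w2.png

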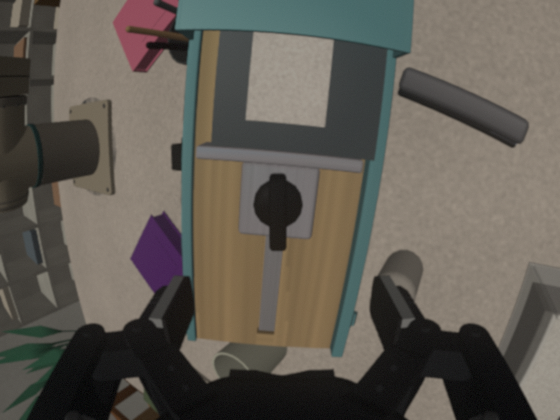

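The picture shows the jaw plate (280,158) against the book, whose far end is under the cover, and the knob bar (278,210) along the rest. That puts the knob at about 1.48 rad. The jaw has not slipped and the gripper is clear.

```bash
python3 -c "
from rig import robot
print(robot.hand_in())"
```

```text
the job is handed in; nothing more can be done
None
```

I handed the job in at about 14 s. The jaw pushed the book against the hidden stop at about 15 N, the knob is locked at about 1.48 rad, and the gripper is clear. The jaw did not slip on release, but I could not measure the pinch force after letting go, and the hand-in returned no verdict.

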